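# Hang the beech turner back on the utensil rail with its S-hook

## Task

The small wooden turner has been washed and should hang on the steel utensil rail again. It lies flat, so nothing can get under the hole in its handle: first lay it flat on the chopping block with the hole end of the handle sticking out past an edge of the block, and let go of it. Then take the empty S-hook off the rail, bring its lower bend up through the hole from below, lift the turner clear on the hook, and hang the hook over the rail again and let go, so that the turner hangs freely from it with no more than a slight sway; leave the salt shaker, pepper mill and honey jar standing where they are.

Things in the scene. Friction and masses are not known exactly. Their poses are not given: they have to be found in the camera images.
- turner: Flat beech turner, 185 x 57 x 7 mm, 55 g, first lying on the worktop. Origin: middle of its length and width, on the underside. +x runs along it to the round handle end (x = 92.5 mm), -x to the edge of the slotted blade (57 mm wide from x = -45 mm on), z is square to the flat. Handle 21 mm wide at x = 10 mm, 30 mm at the end. Balance point near x = -14 mm.
- turner_hole (a point): Centre of the round hanging hole through the handle end, at mid-thickness: 15 mm across, 77.5 mm from the turner's middle, with 7.5 mm of wood left all round it and to the end of the handle.
- turner_edge (a point): Middle of the turner's blade edge, at mid-thickness, 90.5 mm from the turner's middle on the side away from the hole: the lowest point when it hangs.
- hook: S-hook of round steel wire 5 mm thick, 113 mm tall, 37 mm wide, 50 g, first hanging empty on the rail. Origin: its centre; z up along it, y square to the S (along the rail). From the lower tip (x = -16 mm) the bottom bend leads to x = +16 mm; the wire crosses to x = -16 mm between z = -11 and +18 mm, and the top bend leads over to its free tip at x = +16, z = +24 mm. Bend radius 16 mm.
- hook_top (a point): Wire axis at the top of the top bend, 54 mm above the hook's origin, 7.5 mm above the rail's axis as it hangs. Below the bend, two straight parallel legs at x = +16 and -16 mm (z = +38 to +24 mm) can be gripped across from above, a finger before and one behind the rail. The rail enters the bend from the hook's +x side, under its free tip.
- hook_seat (a point): Wire axis at the bottom of the bottom bend, 54 mm below the hook's origin. The rim of the turner's hole comes to rest on it, with the hole's centre about 5 mm below.
- hook_tip (a point): Wire axis at the free lower tip, which points up: 22 mm above the bottom of the bend, 16 mm to -x of the hook's middle. Its rounded top is 3.3 mm higher. As the hook hangs, this tip faces the front of the stand.
- stand: Utensil stand, fixed: dark steel tube 10 mm thick bent to an upside-down U, on an oak foot 92 x 300 x 14 mm. Origin: middle of the foot's underside. x points to the stand's back, away from the robot, y along the rail, whose straight part runs from y = -103 to +103 mm. A spoon hangs on its own hook at y = +75 mm; the empty hook starts between y = -80 and -10 mm.
- rail_mid (a point): Middle of the rail, on the tube's axis, 312 mm above the worktop; axes as the stand's.
- block: Chopping block of dark and light wooden staves, fixed, 170 mm (its x) by 230 mm (its y) by 50 mm thick, all edges free. Origin: middle of its underside, on the worktop.
- salt_shaker: Salt shaker, 44 x 44 x 90 mm, standing; origin at the centre of its foot. Not to be disturbed.
- pepper_mill: Dark wooden pepper mill, 58 x 58 x 170 mm, standing; origin at the centre of its foot. Not to be disturbed.
- honey_jar: Honey jar with a green lid, 64 x 68 x 84 mm, standing; origin at the centre of its foot. Not to be disturbed.

How it is judged:
By the outcome, as a careful person would: the job done as asked, in the order asked, and still so for the second after the job is handed in, with the robot touching nothing.
It also fails if it takes over 72 s, if anything falls off the work surface, if the arm or the gripper's body presses on something with over 40 N, if the wrist force passes 120 N, or if a joint passes its speed limit or range.

## Robot

A 6-joint arm with a two-finger parallel gripper is mounted at the origin on a cart in front of the work surface, level with it; the furniture and walls round the work are solid. World frame = base frame: x ahead of the robot, y to its left, z up, the work surface at z = 0. Lengths are in m, angles in rad, forces in N, time in s.
With the tool pointing down it reaches from about 0.275 to 0.875 m from the base axis. Payload 12.5 kg.
Tool frame: the origin (TCP) lies on the centre line of the jaws, within the pads' length; the fingertips stand r.finger_overhang ahead of it and the grasp point (between the pads) lies 3 mm ahead of it (r.finger_overhang is the distance from the TCP to the fingertips, in m); z points along the fingers, y is the line along which they close (so a half turn about z gives the same grasp; the last joint's range is limited). The gripper opens to 85 mm and grips with 20 to 120 N. Pads are 22 mm wide; open, the fingers measure 114 mm over their backs; the gripper's body (76 mm by 85 mm) begins 54 mm behind the grasp point. The pads swing forward as they close: fully open they stand 13 mm farther back than shut.
Start: joints at [-1.32, 0.351, 1.652, -0, 1.139, -0.085], TCP at [0.181, -0.519, 0.227] pointing down, gripper open.
Joint ranges: [-2.75, 2.75], [-0.79, 2.1], [0.01, 2.65], [-1.57, 4.71], [0.07, 3.14], [-2.87, 2.87]. Speed limits (rad/s): [2.22, 2.22, 2.79, 3.14, 3.14, 3.14].

## Interface

Orientations are given as a unit quaternion [x, y, z, w].
In Python, from cell import r, optics gives the robot as it stands. The module is installed in compiled form; this text tells all that it offers. Calls block until the motion is done:
- r.move_to(position, orientation): joint-space move of the TCP to a pose.
- r.move_linear(position, rot=None, vel=0.15): straight line of the TCP; rot=None keeps the orientation; vel is the mean speed in m/s.
- r.set_joints(angles): joint-space move.
- r.set_gripper(opening, squeeze=None): opening from 0.0 (shut) to 1.0 (fully open); squeeze is the grip in N (None keeps the last); returns when the fingers have stopped.
- r.sleep(seconds).
- r.inverse_kinematics(position, orientation): joint angles nearest the present ones, or None.
- optics.get_image(name): name is "side" or "top" or "wrist"; returns a dict with "pixels" (420x560x3 uint8, red, green, blue), "depth" (420x560 float32, m along the optical axis (not along the pixel's ray), 0 where there is no reading), "fx", "fy", "cx", "cy" (pixels), "D" ([k1, k2, p1, p2, k3] as OpenCV has them; the pictures are not rectified), "camera_from_world" (4x4, takes a point from world to camera coordinates); the wrist camera has in their place "mount" (4x4, takes a point from camera to tool coordinates, whose origin is the TCP and whose axes are the flange's). Camera axes: x right, y down, z forward; pixel columns grow to the right and rows downward; lengths in m; the calibration is good to about 2 mm. A picture is of the moment at which its call begins: read the wrist's pose just before it.
A pose or a line that the arm cannot do raises r.PlanningError and nothing moves.
- r.hand_in(): hands the job in; it is judged then, once.
Readings, each from a call of its own:
- r.current_t(): time.
- r.current_q(): joint angles.
- r.current_qvel(): joint speeds.
- r.current_effort(): joint torques, N m.
- r.current_tool_pos(): TCP position.
- r.current_ee_rot(): TCP orientation.
- r.current_contact_force(): force on the tool from outside, world axes, zero at the start.
- r.current_torque(): the same for the moment, N m.
- r.current_opening(): opening from 0.0 (shut) to 1.0 (fully open).
- r.current_finger_force(): force on a finger pad.
Only numpy, scipy, OpenCV 4.12 (cv2) and the standard library are available. Lean on these libraries where they do the work, as an engineer would, in place of code of your own. Each camera call takes 0.05 s, during which the arm holds its last target. There are 200 camera calls.

## Working session

There is one attempt and no reset: what is moved stays moved. The work goes in short steps, each a Python script; the robot and the scene stay as the last script left them, time stands still between calls to the robot, and variables do not carry over. Pictures are saved under pics/ and viewed, at most 10 in all, crops included, and the job is handed in when it is done.

```bash
mkdir -p pics
cat > h.py <<'E'
import numpy as np, cv2, pickle
from cell import r, optics
from scipy.spatial.transform import Rotation as R
def snap(n,tag):
    p,q=r.current_tool_pos(),r.current_ee_rot()
    im=optics.get_image(n); im['tp']=np.array(p); im['tq']=np.array(q)
    pickle.dump(im,open(f'pics/{tag}.pkl','wb')); cv2.imwrite(f'pics/{tag}.png',im['pixels'][:,:,::-1]); return im
def load(tag): return pickle.load(open(f'pics/{tag}.pkl','rb'))
def wfc(im):
    if 'camera_from_world' in im: return np.linalg.inv(np.array(im['camera_from_world']))
    T=np.eye(4); T[:3,:3]=R.from_quat(im['tq']).as_matrix(); T[:3,3]=im['tp']; return T@np.array(im['mount'])
def K(im): return np.array([[im['fx'],0,im['cx']],[0,im['fy'],im['cy']],[0,0,1.]])
def ray(im,u,v):
    p=cv2.undistortPoints(np.array([[[u,v]]],float),K(im),np.array(im['D'],float))[0,0]
    T=wfc(im); return T[:3,3],T[:3,:3]@np.array([p[0],p[1],1.])
def atz(im,u,v,z): o,d=ray(im,u,v); return o+d*(z-o[2])/d[2]
def dep(im,u,v): o,d=ray(im,u,v); return o+d*im['depth'][int(round(v)),int(round(u))]
def tri(a,ua,b,ub):
    o1,d1=ray(a,*ua);o2,d2=ray(b,*ub);d1/=np.linalg.norm(d1);d2/=np.linalg.norm(d2)
    s=np.linalg.lstsq(np.c_[d1,-d2],o2-o1,rcond=None)[0];p,q=o1+s[0]*d1,o2+s[1]*d2
    return (p+q)/2,np.linalg.norm(p-q)
def cloud(im):
    h,w=im['depth'].shape;u,v=np.meshgrid(np.arange(w),np.arange(h))
    p=cv2.undistortPoints(np.stack([u,v],-1).reshape(-1,1,2).astype(float),K(im),np.array(im['D'],float))[:,0]
    P=np.c_[p,np.ones(len(p))]*im['depth'].reshape(-1,1);T=wfc(im);W=P@T[:3,:3].T+T[:3,3];W[im['depth'].ravel()==0]=np.nan
    return W.reshape(h,w,3)
def proj(im,P):
    T=np.linalg.inv(wfc(im));rv=cv2.Rodrigues(T[:3,:3])[0]
    return cv2.projectPoints(np.array(P,float).reshape(-1,1,3),rv,T[:3,3],K(im),np.array(im['D'],float))[0][:,0]
def q(yaw,tilt=0): # tool z down, tool y at angle yaw from world y
    return (R.from_euler('z',yaw)*R.from_euler('x',np.pi)).as_quat()
E
python3 - <<'E'
from h import *
for n in('side','top'): im=snap(n,n+'0');print(n,wfc(im)[:3,3].round(3),wfc(im)[:3,2].round(3),im['fx'])
a=load('side0');b=load('top0')
cv2.imwrite('pics/both.png',cv2.resize(np.vstack([a['pixels'],b['pixels']])[:,:,::-1],None,fx=.71,fy=.71))
print(r.current_t(),r.finger_overhang,r.current_ee_rot())
print(wfc(snap('wrist','w0'))[:3],load('w0')['mount'])
E
```

```text
side [0.112 0.836 0.604] [ 0.39  -0.837 -0.384] 420.5548963323651
top [ 0.389 -0.058  1.256] [ 0.145  0.017 -0.989] 380.7957789449777
0.1 0.022 [ 9.85940684e-01  1.67094877e-01 -4.33801160e-05 -5.17592262e-04]
[[ 0.32984051 -0.89936881 -0.28695119  0.25507023]
 [-0.94403394 -0.31496403 -0.09796722 -0.49419499]
 [-0.00227064  0.30320522 -0.95292258  0.37272292]] [[ 3.70562614e-04 -9.52898198e-01 -3.03290103e-01  7.79492352e-02]
 [ 9.99999168e-01  7.27837064e-04 -1.06496163e-03  7.98807328e-04]
 [ 1.23554579e-03 -3.03289456e-01  9.52897675e-01 -1.46588777e-01]
 [ 0.00000000e+00  0.00000000e+00  0.00000000e+00  1.00000000e+00]]
```

View pics/top0.png

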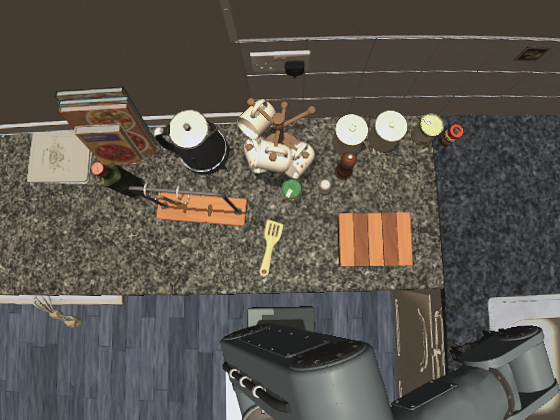

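View pics/side0.png

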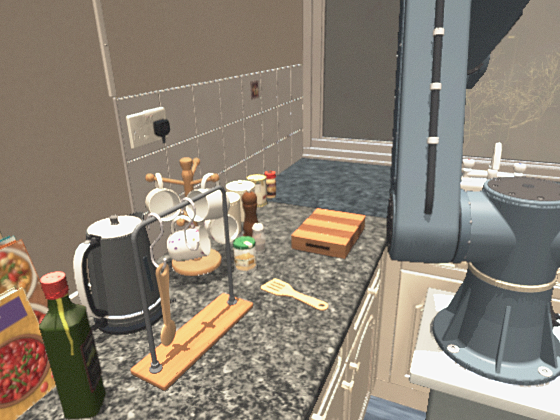

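Top view: the turner runs from its handle end at (265,273) to its blade edge at (275,222). The block spans about (339..413, 212..267), and the stand's foot (157..246, 193..224). In the side view the rail runs from about (140,225) to (225,188).

Run:
```python
from h import *
b=load('top0');a=load('side0')
for n,u,z in [('hend',(265,275),.007),('bedge',(275,222),.007),('b1',(339,213),.05),('b2',(411,212),.05),('b3',(413,265),.05),('b4',(342,267),.05),('lid',(291,188),.084),('salt',(325,184),.09),('mill',(347,160),.17),
 ('f1',(160,193),.014),('f2',(247,199),.014),('f3',(245,224),.014),('f4',(157,220),.014),('edge',(300,293),0)]:
  print(n,atz(b,*u,z).round(3))
C=cloud(b);S=cloud(a)
for n,c in(('top',C),('side',S)):
  m=(c[...,2]>.29)&(c[...,2]<.335)&(c[...,0]<.65)&(c[...,0]>.3)&(c[...,1]>.05)
  P=c[m];print(n,len(P));
  if len(P): 
    i=np.argsort(P[:,1]);print(P[i][::max(1,len(P)//15)].round(3))
ims=[]
for im,(x0,y0,w,h),f in((b,(145,120,190,165),4),(a,(110,170,230,210),3.4)):
  ims.append(cv2.resize(im['pixels'][y0:y0+h,x0:x0+w,::-1],None,fx=f,fy=f,interpolation=cv2.INTER_CUBIC)[:600,:800])
cv2.imwrite('pics/c_side.png',ims[1][:600,:800])
```

```text
hend [0.36  0.022 0.007]
bedge [ 0.532 -0.014  0.007]
b1 [ 0.551 -0.221  0.05 ]
b2 [ 0.547 -0.453  0.05 ]
b3 [ 0.379 -0.447  0.05 ]
b4 [ 0.379 -0.222  0.05 ]
lid [ 0.629 -0.069  0.084]
salt [ 0.638 -0.176  0.09 ]
mill [ 0.691 -0.235  0.17 ]
f1 [0.64  0.372 0.014]
f2 [0.61  0.077 0.014]
f3 [0.527 0.085 0.014]
f4 [0.548 0.38  0.014]
edge [ 0.299 -0.09   0.   ]
top 436
[[0.572 0.103 0.298]
 [0.575 0.121 0.311]
 [0.578 0.141 0.314]
 [0.575 0.161 0.315]
 [0.576 0.18  0.314]
 [0.574 0.198 0.313]
 [0.579 0.217 0.318]
 [0.566 0.224 0.304]
 [0.586 0.236 0.315]
 [0.582 0.256 0.312]
 [0.584 0.276 0.315]
 [0.588 0.294 0.314]
 [0.606 0.306 0.305]
 [0.582 0.311 0.318]
 [0.591 0.332 0.314]
 [0.595 0.359 0.301]]
side 750
[[0.568 0.109 0.295]
 [0.568 0.135 0.313]
 [0.576 0.165 0.315]
 [0.573 0.192 0.315]
 [0.579 0.224 0.309]
 [0.587 0.228 0.317]
 [0.581 0.238 0.311]
 [0.584 0.26  0.315]
 [0.586 0.282 0.308]
 [0.585 0.302 0.312]
 [0.575 0.312 0.301]
 [0.581 0.315 0.316]
 [0.594 0.331 0.315]
 [0.592 0.347 0.307]
 [0.596 0.358 0.302]]
```

View pics/c_side.png

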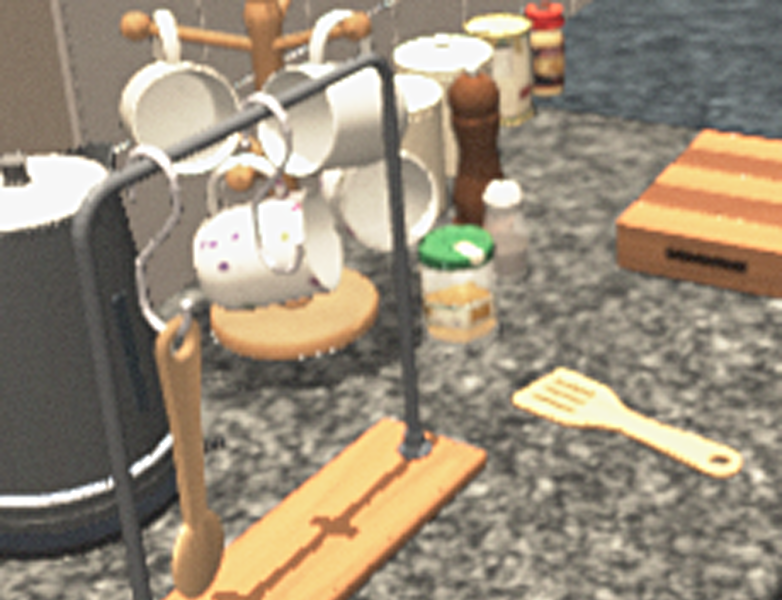

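The crop shows the spoon's hook on the left and the empty S-hook near the middle of the rail. The turner's hole is toward the robot and the rail is clear around the empty hook. Next I move the wrist camera over the turner.

Run:
```python
from h import *
yaw=np.arctan2(.036,-.172)
r.move_to([.446,.004,.2],q(yaw)); print(r.current_t())
im=snap('wrist','w1'); C=cloud(im)
hsv=cv2.cvtColor(im['pixels'],cv2.COLOR_RGB2HSV)
m=((hsv[...,0]>12)&(hsv[...,0]<35)&(hsv[...,1]>70)&(hsv[...,2]>120)).astype(np.uint8)
n,l,s,c=cv2.connectedComponentsWithStats(m);i=1+np.argmax(s[1:,4]);print(s[i])
m=(l==i).astype(np.uint8)
ct,h=cv2.findContours(m,cv2.RETR_CCOMP,cv2.CHAIN_APPROX_NONE)
pts=np.array([atz(im,*p,.007)[:2] for p in max(ct,key=len)[:,0]])
(cx,cy),wh,ang=cv2.minAreaRect((pts*1000).astype(np.float32));print('rect',cx,cy,wh,ang)
print([ (cv2.contourArea(k),atz(im,*k[:,0].mean(0),.007)[:2].round(4)) for k in ct if 20<cv2.contourArea(k)<3000])
print('z',np.nanmedian(C[...,2][m>0]),np.nanmedian(C[...,2][m==0]))
```

```text
2.2583
[  365   216   195    82 11637]
rect 584.1644287109375 214.23129272460938 (259.2890930175781, 95.63775634765625) 83.74797058105469
[]
z 0.01335835648645231 -0.0004249566691562623
```

View pics/w1.png

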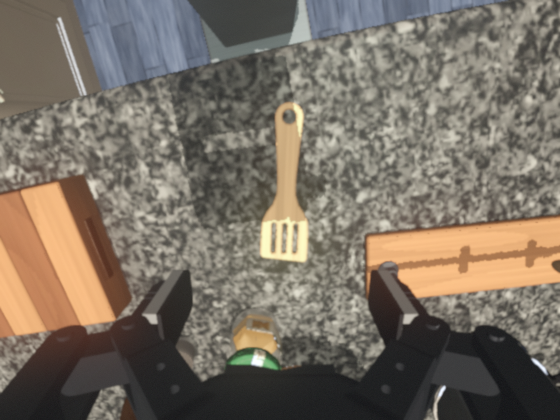

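The wrist view shows the turner whole: hole at (289,116), handle end at (289,102), blade edge corners at (261,258) and (306,262).

Run:
```python
from h import *
im=load('w1')
P={n:atz(im,*u,z)[:2] for n,u,z in[('hole',(289,116.5),.0035),('end',(289,102),.007),('e1',(261,258.5),.007),('e2',(306.5,262),.007)]}
for k,v in P.items():print(k,v.round(4))
e=(P['e1']+P['e2'])/2
print('len',np.linalg.norm(P['end']-e),'hole-edge',np.linalg.norm(P['hole']-e),'w',np.linalg.norm(P['e1']-P['e2']))
d=P['hole']-e;yaw=np.arctan2(d[1],d[0]);u=d/np.linalg.norm(d);print('yaw',np.degrees(yaw),'mid from hole',P['hole']-.0775*u,'mid from edge',e+.0925*u)
print('foot corner',atz(im,367,234,.014),'block corner',atz(im,127,301,.05),atz(im,83,178,.05))
```

```text
hole [0.3725 0.0288]
end [0.3581 0.0316]
e1 [ 0.5276 -0.0373]
e2 [0.5437 0.0161]
len 0.18246857017813847 hole-edge 0.16785470890462317 w 0.0558211288772346
yaw 166.4189252073149 mid from hole [0.44783984 0.01063322] mid from edge [0.44575453 0.01113698]
foot corner [0.51939736 0.0918474  0.014     ] block corner [ 0.52889206 -0.19151387  0.05      ] [ 0.38574579 -0.18494146  0.05      ]
```

Run:
```python
from h import *
F=lambda:np.array(r.current_contact_force()).round(1)
yaw=np.radians(166.4);u=np.array([np.cos(yaw),np.sin(yaw)])
g=np.array([.447,.011])+.005*u
r.move_to([*g,.08],q(yaw)); r.set_gripper(.45,30)
r.move_linear([*g,.030],vel=.1); 
z=.030
while z>.0225:
    z-=.0015; r.move_linear([*g,z],vel=.03); f=F()
    if abs(f[2])>4: break
print('z',z,f)
if abs(f[2])>4: z+=.0015; r.move_linear([*g,z],vel=.03)
r.set_gripper(0.,40); print('open',r.current_opening(),F(),r.current_finger_force(),r.current_t())
r.move_linear([*g,.12],vel=.2); print('open',r.current_opening(),r.current_t())
open('pickz','w').write(str(z))
snap('wrist','w2');snap('side','s2')
```

```text
z 0.022499999999999992 [0.4 0.2 0.2]
open -0.0003780955710149571 [ 0.5 -0.7  0.4] 0.0 5.7333
open -0.0006157625537890395 6.375
```

View pics/w2.png

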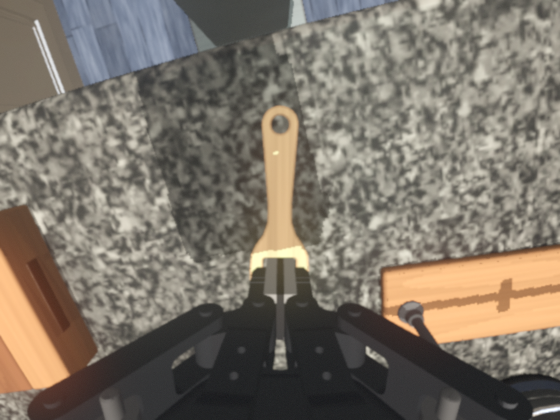

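Run:
```python
from h import *
im=load('w2'); w=load('w1')
print(im['tp'],im['tq'])
print('hole',atz(im,280,123.5,.0035),'end',atz(im,280,107,.007),'neck',atz(im,281,220,.007))
T=lambda p:R.from_quat(im['tq']).apply(p)+im['tp']
print('tcp px',proj(im,[T([0,0,0]),T([0,0,.022]),im['tp']*[1,1,0]]))
C=cloud(im)
for uv in[(280,270),(265,270),(295,270),(280,200),(280,150),(200,150),(280,262)]: print(uv,C[uv[1],uv[0]].round(4))
s=load('side0');print(proj(s,[[.3725,.0288,.0035]]))
```

```text
[0.44172536 0.01220027 0.11934209] [ 1.18383228e-01  9.92967936e-01 -1.83605643e-05 -2.97912673e-04]
hole [0.37198784 0.0289685  0.0035    ] end [0.35946438 0.03198553 0.007     ] neck [0.45263666 0.01041749 0.007     ]
tcp px [[280.4318409  268.23057068]
 [280.32517937 250.96810814]
 [280.06014818 205.92920977]]
(280, 270) [0.4312 0.0145 0.1415]
(265, 270) [0.4301 0.0077 0.1407]
(295, 270) [0.4365 0.0206 0.1346]
(280, 200) [0.4349 0.0138 0.0055]
(280, 150) [nan nan nan]
(200, 150) [ 3.77e-01 -4.28e-02  1.00e-04]
(280, 262) [0.4313 0.0145 0.1334]
[[321.39552716 305.38122982]]
```

View pics/s2.png

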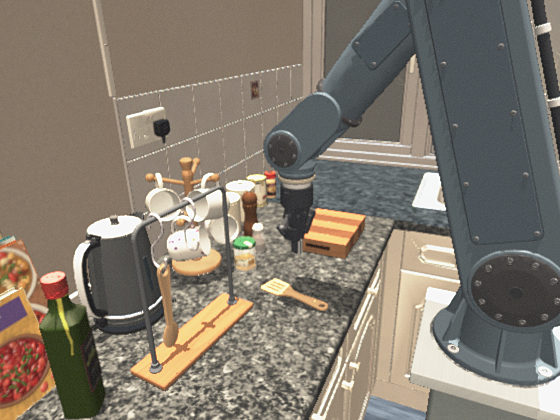

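The turner is unmoved at the same hole position. The fingers closed above it, so the tips seem shorter than assumed. I'll probe the worktop gently to find out where they are.

Run:
```python
from h import *
F=lambda:np.array(r.current_contact_force()).round(1)
print(r.finger_overhang,F())
yaw=np.radians(166.4);u=np.array([np.cos(yaw),np.sin(yaw)])
g=np.array([.447,.011])+.005*u
r.set_gripper(.38,30); print('overhang@.38',r.finger_overhang)
r.move_linear([*g,.024],vel=.2)
f0=F();z=.024
while z>.002:
    z-=.0015; r.move_linear([*g,z],vel=.04); f=F()
    if abs(f[2]-f0[2])>3: break
print('z',z,f0,f,r.current_tool_pos(),r.current_t())
snap('wrist','w3')
```

```text
0.022 [-0.4  0.3  0.5]
overhang@.38 0.022
z 0.001499999999999997 [-0.5 -0.   0.6] [ 0.2  0.1 -0.1] [0.44208762 0.01218556 0.00142739] 11.2667
```

View pics/w3.png

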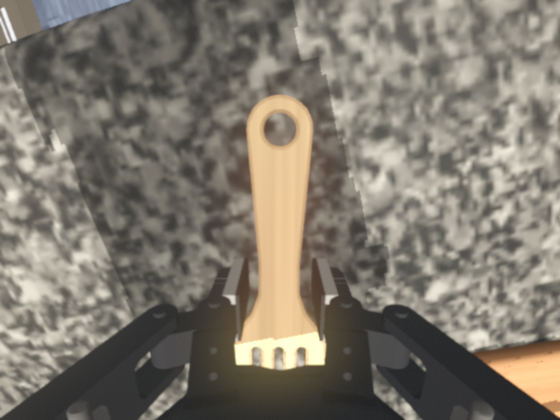

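Run:
```python
from h import *
im=load('w3');C=cloud(im)
q0=R.from_quat(im['tq'])
L=(C-im['tp'])@q0.as_matrix()  # tool coords
for uv in[(244,262),(235,270),(228,290),(318,262),(325,270),(335,290),(230,262),(340,275),(240,300),(280,200),(280,280),(200,200),(200,320)]: print(uv,L[uv[1],uv[0]].round(4),C[uv[1],uv[0],2].round(4))
print(proj(im,[q0.apply(p)+im['tp'] for p in ([.011,.016,0],[.011,.016,.022],[.011,.016,-.02],[-.011,.016,0])]).round(0))
print('hole',atz(im,280,128,.0035),'end',atz(im,280,96,.007),'neck',atz(im,280,300,.007), im['tp'])
```

```text
(244, 262) [ 0.0106 -0.0175 -0.0139] 0.0153
(235, 270) [ 0.0108 -0.0206 -0.0223] 0.0237
(228, 290) [ 0.0104 -0.0213 -0.0385] 0.04
(318, 262) [ 0.01    0.0181 -0.0127] 0.0141
(325, 270) [ 0.0108  0.0201 -0.0224] 0.0238
(335, 290) [ 0.0103  0.0219 -0.0385] 0.0399
(230, 262) [ 0.0025 -0.0271  0.0022] -0.0008
(340, 275) [ 0.0067  0.0277 -0.0196] 0.021
(240, 300) [ 0.0075 -0.0162 -0.0412] 0.0426
(280, 200) [ 0.0387 -0.0003 -0.0043] 0.0058
(280, 280) [-0.0045 -0.0002 -0.0045] 0.0059
(200, 200) [ 0.0367 -0.0408  0.0033] -0.0018
(200, 320) [ 0.0117 -0.0274 -0.0596] 0.061
[[311. 249.]
 [307. 234.]
 [315. 267.]
 [310. 286.]]
hole [0.37199399 0.02886667 0.0035    ] end [0.3587879  0.03204923 0.007     ] neck [0.45752307 0.00821418 0.007     ] [0.44208762 0.01218556 0.00142739]
```

The depth reading on the fingers puts their tips about 11 mm behind the nominal TCP instead of 22 mm ahead. The scene itself is consistent with the camera frame. I'll continue the guarded descent with the measured tip.

Run:
```python
from h import *
F=lambda:np.array(r.current_contact_force()).round(1)
g=r.current_tool_pos()[:2];f0=F();z=.0015
while z>-.013:
    z-=.0015; r.move_linear([*g,z],vel=.04); f=F()
    if abs(f[2]-f0[2])>3: break
print('z',z,f0,f,r.current_tool_pos()[2])
if abs(f[2]-f0[2])>3: z+=.003; r.move_linear([*g,z],vel=.04)
else: z+=.0005
r.set_gripper(0.,40); print('open',r.current_opening(),F(),r.current_finger_force(),r.current_t())
open('pickz','w').write(str(z))
if r.current_opening()>.1:
    r.move_linear([*g,.10],vel=.2); r.sleep(.1); print('open',r.current_opening(),r.current_t(),r.current_tool_pos())
im=snap('wrist','w4')
```

```text
z -0.006 [-0.6  0.1 -0.2] [-3.7  0.5 14.9] -0.005388229793599472
open 0.23329646714352603 [-1.3  0.   5.9] 38.919260490947636 13.0667
open 0.23636992151020048 13.8333 [0.44131234 0.01221511 0.09867341]
```

Run:
```python
from h import *
im=load('w4');C=cloud(im);q0=R.from_quat(im['tq']).as_matrix();L=(C-im['tp'])@q0
m=(np.abs(L[...,1])<.013)&(L[...,0]>.02)&(L[...,0]<.1)&(np.abs(L[...,2])<.03)
P=L[m];print(len(P));c=np.polyfit(P[:,0],P[:,2],1);print('z(tool) slope deg',np.degrees(np.arctan(c[0])),c,'xmax',P[:,0].max(),'ymid at end',P[P[:,0]>.07][:,1].min(),P[P[:,0]>.07][:,1].max())
b=load('top0');B=cloud(b)
for y in(-.225,-.235): pass
mm=(B[...,2]>.045)&(B[...,2]<.056)&(B[...,0]>.36)&(B[...,0]<.57)&(B[...,1]<-.2)&(B[...,1]>-.47)
Q=B[mm];print('block',Q.min(0),Q.max(0),np.median(Q[:,2]));print(cv2.minAreaRect((Q[:,:2]*1000).astype(np.float32)))
```

```text
7033
z(tool) slope deg -0.06336319797143052 [-0.0011059  -0.00912141] xmax 0.08637988186758837 ymid at end -0.012920967396429606 0.012998541372774855
block [ 0.37887788 -0.44683534  0.04500478] [ 0.55179415 -0.21645689  0.05593366] 0.050125955162461544
((465.988037109375, -332.41552734375), (229.3969268798828, 170.6879425048828), 89.1085433959961)
```

Run:
```python
from h import *
F=lambda:np.array(r.current_contact_force()).round(1)
p=[.466,-.254]
r.move_to([*p,.11],q(np.pi/2)); print(r.current_t())
r.move_linear([*p,.053],vel=.12); f0=F();z=.053
while z>.040:
    z-=.0015; r.move_linear([*p,z],vel=.04); f=F()
    if abs(f[2]-f0[2])>3: break
print(z,f0,f,r.current_opening())
if abs(f[2]-f0[2])>3: r.move_linear([*p,z+.001],vel=.04)
r.set_gripper(.45); r.move_linear([*p,.14],vel=.25); print(r.current_t())
im=snap('wrist','w5');t=snap('top','t5');s=snap('side','s5');
r.set_gripper(1.)
C=cloud(im);W=cv2.cvtColor(im['pixels'],cv2.COLOR_RGB2HSV)
m=(C[...,2]>.035)&(C[...,2]<.066)&(C[...,1]>-.21)&(C[...,1]<-.1);Q=C[m];print('overhang',len(Q),Q.min(0),Q.max(0),np.median(Q[:,2]))
m=(C[...,2]>.054)&(C[...,2]<.064)&(C[...,1]<-.22)&(C[...,1]>-.3);Q=C[m];print('handle on block',Q.min(0),Q.max(0),np.median(Q[:,2]))
```

```text
14.925
0.04549999999999999 [-1.1 -0.6 -0.4] [-7.   3.4 22. ] 0.23132385805253664
17.8917
overhang 3406 [ 0.45196517 -0.20995628  0.03500067] [ 0.64425451 -0.1544281   0.06599265] 0.05576935803777018
handle on block [ 0.44054487 -0.29996208  0.05400336] [ 0.69636109 -0.2200056   0.06393346] 0.056136123875711263
```

View pics/w5.png

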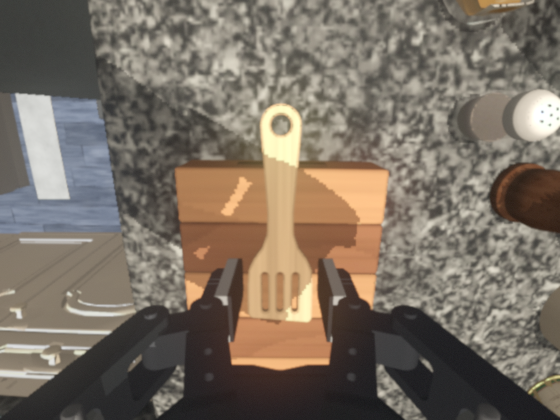

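The turner lies flat with its hole at (281,124), well past the block edge at row ~168. Next, look at the hook.

Run:
```python
from h import *
im=load('w5');print('hole',atz(im,281,124,.0535),'end',atz(im,280.5,104,.057),'edge',atz(im,280,321,.057))
yaw=np.pi/2-.09
r.move_to([.50,.20,.43],q(yaw));print(r.current_t())
r.move_linear([.578,.20,.43],vel=.25)
im=snap('wrist','w6');s=snap('side','s6');print(r.current_t())
C=cloud(im)
m=(C[...,2]>.29)&(C[...,2]<.335)&(C[...,0]<.65)&(C[...,0]>.5)&(C[...,1]>.13)&(C[...,1]<.33)
Q=C[m];A=[]
for y in np.arange(.13,.33,.01):
    k=Q[np.abs(Q[:,1]-y)<.003]
    if len(k):A.append((y,len(k),*k.min(0)[[0]].round(4),np.median(k[:,0]).round(4),k.max(0)[[0,2]].round(4)))
for a in A:print(*[np.round(v,4) for v in np.ravel(np.array(a,dtype=object).tolist()[:4])],a[4])
x0,y0=140,60
cv2.imwrite('pics/w6c.png',np.hstack([im['pixels'][:,:,::-1][:,80:480],cv2.resize(s['pixels'][170:310,120:253,::-1],(399,420),interpolation=cv2.INTER_CUBIC)]))
```

```text
hole [ 0.46735889 -0.18193715  0.0535    ] end [ 0.4669708  -0.16810488  0.057     ] edge [ 0.46671732 -0.34998945  0.057     ]
20.5167
21.075
0.13 26.0 0.5689 0.5733 [0.5776 0.3164]
0.14 54.0 0.5695 0.5737 [0.5785 0.318 ]
0.15 61.0 0.5705 0.5754 [0.5804 0.3168]
0.16 64.0 0.5715 0.5764 [0.5812 0.3172]
0.17 68.0 0.5723 0.5773 [0.582  0.3171]
0.18 68.0 0.5734 0.5782 [0.5829 0.3175]
0.19 72.0 0.5742 0.579 [0.5838 0.3176]
0.2 74.0 0.5752 0.5808 [0.5855 0.3177]
0.21 76.0 0.5771 0.5817 [0.5863 0.3174]
0.22 83.0 0.578 0.5836 [0.6008 0.3202]
0.23 145.0 0.5648 0.5803 [0.5889 0.3203]
0.24 86.0 0.5799 0.5848 [0.5898 0.318 ]
0.25 91.0 0.5808 0.5854 [0.5906 0.3175]
0.26 89.0 0.5818 0.5868 [0.5914 0.3182]
0.27 98.0 0.5827 0.5878 [0.5931 0.3176]
0.28 92.0 0.5845 0.5891 [0.5939 0.318 ]
0.29 92.0 0.5854 0.59 [0.5946 0.3175]
0.3 102.0 0.5864 0.5912 [0.5964 0.3176]
0.31 292.0 0.5751 0.59 [0.6102 0.3222]
0.32 110.0 0.5881 0.5931 [0.598  0.3178]
```

View pics/w6c.png

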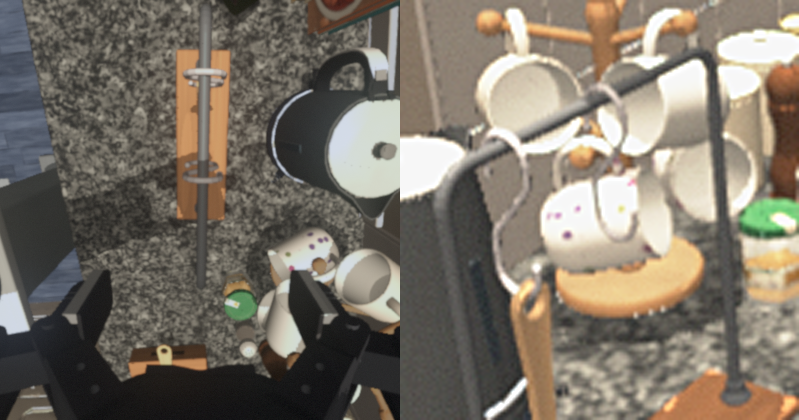

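Run:
```python
from h import *
im=load('w6');C=cloud(im)
a=-.104;ex=np.array([np.cos(a),np.sin(a)]);ey=np.array([-np.sin(a),np.cos(a)])
m=(C[...,2]>.24)&(C[...,2]<.34)&(C[...,0]>.5)&(C[...,0]<.65)&(C[...,1]>.18)&(C[...,1]<.27)
vv,uu=np.where(m);Q=C[m];o=np.array([.5816,.21])
X=(Q[:,:2]-o)@ex;Y=(Q[:,:2]-o)@ey
k=(np.abs(X)>.0075);
for i in np.where(k)[0][::6]:print(uu[i]-80,vv[i],(X[i]*1000).round(1),(Y[i]*1000).round(1),(Q[i,2]*1000).round(1))
k=(Q[:,2]>.3195);print('top',np.c_[X,Y,Q[:,2]][k].mean(0),k.sum())
# row crossing at rail centreline: brightness vs row
for v in range(160,190):print(v,im['pixels'][v,275:290:3].sum(1),end=' ')
```

```text
215 164 14.2 17.5 243.7
217 165 16.1 17.1 248.2
215 166 13.8 16.7 252.9
212 167 10.5 16.4 258.0
210 168 8.3 16.0 261.8
216 168 14.9 14.6 252.4
210 169 8.3 14.9 261.2
216 169 15.1 13.2 250.4
191 170 -10.6 17.1 282.6
212 170 10.6 13.0 256.2
189 171 -12.4 16.5 284.4
217 171 14.0 17.7 289.4
185 172 -15.7 17.4 295.7
191 172 -10.5 15.4 283.7
218 172 14.7 17.5 294.0
184 173 -16.3 17.6 301.8
191 173 -10.5 14.3 282.6
218 173 14.6 16.9 295.5
183 174 -17.0 17.1 304.4
189 174 -12.4 13.8 285.7
218 174 14.3 17.1 302.0
183 175 -16.9 16.9 307.9
217 175 13.5 15.9 300.1
182 176 -17.8 15.7 306.3
188 176 -12.2 17.3 314.6
217 176 12.8 17.4 313.4
182 177 -17.8 14.9 307.1
188 177 -12.2 16.5 315.1
212 177 8.3 17.4 318.0
218 177 13.6 16.7 314.1
184 178 -15.7 15.1 312.2
190 178 -10.4 16.2 318.0
214 178 10.1 16.4 317.5
220 178 15.6 15.2 311.0
186 179 -13.9 14.5 313.6
192 179 -8.6 15.4 318.0
216 179 11.9 15.3 316.1
185 180 -14.8 13.5 313.0
191 180 -9.5 14.7 319.1
215 180 11.0 14.4 316.0
188 181 -12.1 13.2 316.0
212 181 8.4 14.0 318.6
218 181 13.9 12.6 311.3
top [9.78933231e-05 1.51908452e-02 3.20477447e-01] 70
160 [321 254 319 317 220] 161 [367 238 263 262 212] 162 [390 230 249 245 210] 163 [372 228 244 244 210] 164 [318 211 248 245 205] 165 [281 207 246 243 208] 166 [281 206 246 242 210] 167 [279 209 249 243 206] 168 [275 204 247 239 216] 169 [296 211 247 239 211] 170 [321 214 246 241 209] 171 [339 215 243 239 207] 172 [342 216 243 238 205] 173 [324 215 248 242 203] 174 [293 210 246 238 204] 175 [280 211 248 240 206] 176 [282 226 252 247 219] 177 [320 286 285 281 272] 178 [380 372 363 359 359] 179 [420 423 420 414 416] 180 [433 443 447 437 438] 181 [412 427 431 425 426] 182 [358 378 386 386 379] 183 [304 295 308 308 289] 184 [277 227 250 249 214] 185 [274 206 245 236 200] 186 [277 208 247 235 204] 187 [271 207 246 236 207] 188 [278 209 247 231 210] 189 [276 208 245 232 213]
```

The hook sits 15 mm along the rail from my reference. Its plane is at Y′=15.5 mm, its X′ span is about −18..+17 mm, and its top is at 0.3205, which matches the expected 0.322. I grip it and take it off.

```bash
cat >> h.py <<'E'
A=-.104;EX=np.array([np.cos(A),np.sin(A),0]);EY=np.array([-np.sin(A),np.cos(A),0]);EZ=np.array([0,0,1.])
RP=np.array([.5832,.2254,.312])  # rail axis point at the hook
F=lambda:np.array(r.current_contact_force()).round(1)
E
python3 - <<'E'
from h import *
im=load('w6');C=cloud(im);d=C-RP
X=d@EX;Y=d@EY
m=(X>.025)&(X<.062)&(abs(Y)<.04);print('max z behind',np.nanmax(C[...,2][m]))
r.set_gripper(.65,60)
c=RP-.0005*EX; yaw=np.pi/2+A
r.move_linear([*c[:2],.40],q(yaw),vel=.25)
r.move_linear([*c[:2],.279],vel=.15); print(F(),r.current_t())
r.set_gripper(0.,60);print('open',r.current_opening(),r.current_opening()*85,F(),r.current_finger_force(),r.current_tool_pos())
im=snap('wrist','w7');C=cloud(im);L=(C-im['tp'])@R.from_quat(im['tq']).as_matrix()
for v in range(250,300,5):
  row=L[v];k=(abs(row[:,1])<.05)&(row[:,2]>-.06)&(row[:,2]<.06)&(row[:,0]>-.02)&(row[:,0]<.03)
  print(v,np.where(k)[0][[0,-1]] if k.any() else None, row[k][:1].round(4) if k.any() else '')
s=snap('side','s7')
E
```

```text
max z behind 0.5281206298072456
[-0.2 -0.8 -0.3] 22.75
open 0.40407434233691786 34.34631909863802 [ 0.5 -0.2  4.7] 59.17545139789581 [0.58317259 0.22554451 0.28015458]
250 [268 304] [[ 0.0255 -0.0042 -0.0326]]
255 [268 296] [[ 0.0234 -0.0042 -0.0328]]
260 [231 328] [[ 0.0109 -0.0231 -0.0121]]
265 [229 330] [[ 0.0102 -0.0235 -0.0159]]
270 [219 341] [[ 0.0063 -0.0289 -0.0137]]
275 [215 345] [[ 0.0063 -0.0298 -0.0186]]
280 [213 347] [[ 0.0067 -0.0297 -0.0239]]
285 [211 349] [[ 0.0064 -0.0298 -0.0277]]
290 [209 351] [[ 0.0066 -0.0297 -0.0322]]
295 [207 353] [[ 0.0061 -0.0299 -0.0352]]
```

Run:
```python
from h import *
p0=np.array(r.current_tool_pos());f0=F();print(p0,f0)
for dx,dz,v in[(0,.0255,.08),(-.016,.0395,.08),(-.05,.0395,.1)]:
    r.move_linear(p0+dx*EX+dz*EZ,vel=v);print((F()-f0).round(1),round(r.current_opening(),3))
r.move_linear(p0-.10*EX+.07*EZ,vel=.2)
print(r.current_t())
w=snap('wrist','w8');s=snap('side','s8')
cv2.imwrite('pics/w8c.png',np.hstack([w['pixels'][:,:,::-1][:,80:480],cv2.resize(s['pixels'][130:345,110:314,::-1],(399,420),interpolation=cv2.INTER_CUBIC)]))
np.save('p0.npy',p0)
```

```text
[0.58316586 0.22555546 0.28016441] [-0.1 -0.3  5.7]
[ 1.   0.1 -6.2] 0.405
[ 0.5  0.9 -6.2] 0.4
[ 0.5  0.7 -6.3] 0.404
25.0083
```

View pics/w8c.png

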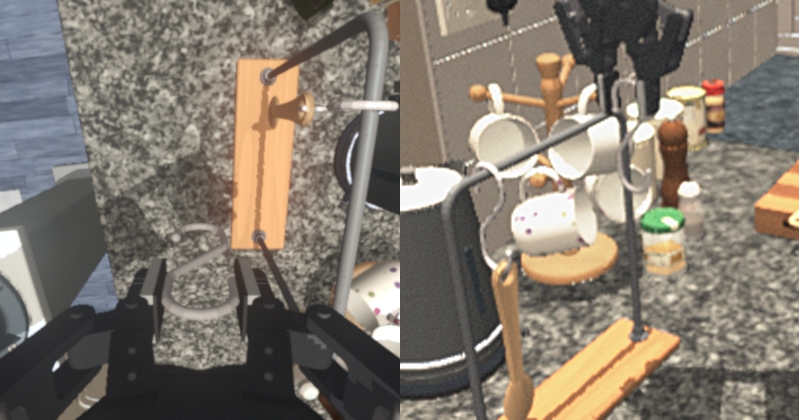

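The hook is held clear of the rail and upright, with its lower tip at crop (175,238) facing the front. Now measure the tip in the tool frame.

Run:
```python
from h import *
w=load('w8');M=R.from_quat(w['tq']).as_matrix();C=cloud(w);L=(C-w['tp'])@M
m=(L[...,2]>-.03)&(L[...,2]<.11)&(abs(L[...,1])<.022)&(abs(L[...,0])<.02)
vv,uu=np.where(m);vv_,k=vv,(vv<312)
for v in range(220,320,4):
    s=np.where(m[v])[0]
    if len(s):
        # clusters
        for c in np.split(s,np.where(np.diff(s)>3)[0]+1): print(v,c[0]-80,c[-1]-80,(np.nanmedian(L[v,c],0)*1000).round(1))
p0=np.load('p0.npy')
# predicted hook points in tool frame: hook origin z .2655 when tcp p0
org=np.array([.5832,.2254,.2655])-.0005*EX
for n,(x,z) in dict(top=(0,54),seat=(0,-54),tip=(-16,-32)).items():
    P=org+EX*x/1e3+EZ*z/1e3; t=(P-p0)@M; W=w['tp']+M@t
    print(n,(t*1000).round(1),proj(w,[W])-[80,0],'sidecrop',(proj(load('s8'),[W])-[110,130])*1.955)
```

```text
224 185 213 [ 1.3 -0.1 67.3]
228 176 221 [-0.6 -0.5 64.1]
232 173 182 [  1.1 -14.7  51.4]
232 216 224 [ 1.1 14.4 51.4]
236 171 180 [  0.5 -15.8  45.4]
236 219 225 [ 1.5 15.3 43. ]
240 172 178 [ -2.4 -16.1  45.4]
240 220 226 [ 1.4 15.4 36.4]
244 219 227 [ 1.  15.1 30.6]
248 212 226 [ 0.9 12.5 24.7]
252 204 221 [ 0.6  8.1 19.7]
256 197 214 [ 0.6  3.8 14.2]
260 154 165 [ 10.6 -19.  -11.4]
260 189 207 [ 0.4 -0.5  9.5]
260 234 244 [ 10.5  19.5 -11.2]
264 153 165 [ 10.7 -18.8 -15.9]
264 181 199 [ 0.7 -4.8  4. ]
264 234 244 [ 10.7  19.2 -15.7]
268 151 166 [ 10.4 -18.4 -19.4]
268 173 192 [ 0.3 -8.6  0. ]
268 233 246 [ 10.4  18.6 -19.3]
272 150 185 [  1.6 -16.   -6.9]
272 228 247 [  9.6  17.7 -21.6]
276 149 178 [  4.2 -16.8 -15.5]
276 225 248 [  6.4  17.7 -19.5]
280 159 172 [  1.7 -16.1 -15.1]
280 225 239 [  1.3  16.1 -14.4]
280 244 244 [ 10.   19.6 -29.6]
284 160 171 [  1.4 -15.6 -18.3]
284 228 239 [  1.6  16.6 -18.5]
288 160 171 [  1.4 -15.3 -21.8]
288 228 239 [  1.6  16.2 -22.2]
292 160 170 [  1.3 -15.1 -25.1]
292 229 238 [  0.9  15.9 -24.4]
296 162 171 [  1.3 -14.1 -28.3]
296 229 238 [  1.   15.5 -27.9]
300 162 162 [ -0.4 -16.2 -29. ]
300 236 239 [ -0.   17.2 -29.5]
304 162 162 [ -3.4 -16.5 -27.6]
304 237 238 [ -2.3  17.4 -29.1]
308 162 165 [ -8.  -16.4 -24. ]
308 235 238 [ -7.8  17.7 -24.3]
312 163 164 [ -9.8 -16.4 -24.5]
312 236 237 [ -9.8  17.7 -24.5]
316 162 163 [ -9.5 -16.4 -28. ]
316 237 238 [ -9.8  17.9 -27.5]
top [ -0.1  -0.4 -39.3] [[197.38551948 313.84320441]] sidecrop [[226.71687237  78.75727894]]
seat [-0.2 -0.5 68.7] [[198.41124078 225.28197736]] sidecrop [[234.71013986 189.19655246]]
tip [ -0.2 -16.5  46.6] [[174.64276612 236.24107693]] sidecrop [[247.28462922 170.82812269]]
```

The measured hook points in the tool frame match the prediction within 1 mm. I'll check the hole's centre from the w5 depth mask, then approach under it.

```bash
cat >> h.py <<'E'
def holefind(im,box=(.44,.50,-.212,-.15)):
    C=cloud(im);m=((C[...,2]>.04)&(C[...,2]<.068)&(C[...,0]>box[0])&(C[...,0]<box[1])&(C[...,1]>box[2])&(C[...,1]<box[3])).astype(np.uint8)
    ct,h=cv2.findContours(m,cv2.RETR_CCOMP,cv2.CHAIN_APPROX_NONE);o=[]
    for c,k in zip(ct,h[0]):
        a=cv2.contourArea(c)
        if k[3]>=0 and a>40: M=cv2.moments(c);o.append((a,atz(im,M['m10']/M['m00'],M['m01']/M['m00'],.0535).round(4)))
    P=C[m>0];return o,P.max(0).round(4),np.median(P[P[:,1]>-.2],0).round(4)
E
python3 - <<'E'
from h import *
print(holefind(load('w5')))
w=load('w8')
y=np.pi
r.move_linear(np.array([.48,.10,.36]),q(np.pi/2+A+.6),vel=.3)
r.move_to([.4677,-.09,.20],q(y));print(r.current_t(),r.current_opening())
r.move_linear([.4677,-.10,.0835],vel=.15)
im=snap('wrist','w9')
try:print(holefind(im))
except Exception as e:print(e)
C=cloud(im);L=(C-im['tp'])@R.from_quat(im['tq']).as_matrix()
m=(L[...,2]>.035)&(L[...,2]<.075)&(abs(L[...,1])<.022)&(abs(L[...,0])<.012)
for v in range(220,250,4):
    s=np.where(m[v])[0]
    if len(s):
        for c in np.split(s,np.where(np.diff(s)>3)[0]+1): print(v,(np.nanmedian(L[v,c],0)*1000).round(1))
print(r.current_t(),F())
E
```

```text
([(369.0, array([ 0.4668, -0.1825,  0.0535]))], array([ 0.4814, -0.168 ,  0.0584]), array([ 0.4666, -0.1868,  0.0561]))
27.2833 0.40274227745526675
([(338.0, array([ 0.4666, -0.1821,  0.0535]))], array([ 0.482 , -0.1671,  0.058 ]), array([ 0.4652, -0.1865,  0.0558]))
224 [ 1.2 -1.  67.1]
228 [-0.7 -1.  63.9]
232 [  1.  -15.7  51.3]
232 [ 0.9 13.6 51.6]
236 [  0.4 -16.7  45.5]
236 [ 1.1 14.2 43.6]
240 [ -2.1 -17.1  44.5]
240 [ 1.2 14.5 36.4]
28.2667 [ 0.4 -0.3 -0.4]
```

Run:
```python
from h import *
x,y=.4667,-.1657
r.move_linear([x,y,.0835],vel=.1); f0=F();print(f0)
for z in (.090,.095,.100,.106,.111,.115): 
    r.move_linear([x,y,z],vel=.06);f=(F()-f0).round(1);print(z,f)
    if abs(f).max()>4: print('STOP');break
print(r.current_t(),r.current_opening())
im=snap('wrist','w10');top=snap('top','t10')
C=cloud(im);m=(C[...,2]>.03)&(C[...,2]<.10)&(abs(C[...,0]-.467)<.014)&(C[...,1]>-.35)&(C[...,1]<-.15)
P=C[m]
for a in np.arange(-.33,-.15,.01):
    k=P[abs(P[:,1]-a)<.004]
    if len(k):print(a.round(3),len(k),k[:,2].min().round(4),np.median(k[:,2]).round(4),k[:,2].max().round(4))
```

```text
[-0.4 -0.3 -0.5]
0.09 [-0.1  1.4 -0.2]
0.095 [ 0.6  0.5 -0.4]
0.1 [0.8 0.3 0.3]
0.106 [-0.4  0.9  0. ]
0.111 [0.3 0.3 0.9]
0.115 [ 0.  -0.1  0.4]
30.5833 0.4018842103213466
-0.33 346 0.0468 0.0549 0.0576
-0.32 351 0.047 0.0549 0.0577
-0.31 359 0.0466 0.0553 0.0576
-0.3 326 0.0537 0.0563 0.0587
-0.29 388 0.0548 0.0565 0.0581
-0.28 383 0.048 0.0566 0.0583
-0.27 421 0.0478 0.0564 0.0583
-0.26 383 0.0463 0.0564 0.0583
-0.25 380 0.0474 0.0565 0.0582
-0.24 380 0.0478 0.0566 0.0583
-0.23 394 0.0482 0.0567 0.0584
-0.22 419 0.0471 0.0568 0.0587
-0.21 416 0.0301 0.057 0.0592
-0.2 422 0.0519 0.0571 0.0586
-0.19 353 0.0518 0.0571 0.0587
-0.18 367 0.0479 0.0572 0.0718
-0.17 237 0.0454 0.057 0.059
-0.16 175 0.0457 0.0927 0.1
```

The tip stands up through the hole: there are points at z=0.072 at the hole and the turner is still flat. Now lift along an arc pivoting on the blade edge.

Run:
```python
from h import *
x=.4667
for d in (8,25,45,65,80):
    t=np.radians(d)
    hy=-.35+.168*np.cos(t);hz=.05+.168*np.sin(t)
    r.move_linear([x,hy+.0166*(1-d/90),hz+.005+.0675],vel=.08);print(d,F(),round(r.current_opening(),3))
p=np.array(r.current_tool_pos());r.move_linear(p+[0,-.02,.05],vel=.08)
r.move_linear([x,p[1]-.02,.37],vel=.15)
print(r.current_t(),F())
im=snap('wrist','w11');s=snap('side','s11')
for k in range(2):
  C=cloud(im);L=(C-im['tp'])@R.from_quat(im['tq']).as_matrix()
  m=(L[...,2]>.06)&(L[...,2]<.26)&(abs(L[...,1])<.06)&(abs(L[...,0])<.06)
  P=L[m]
  for a in np.arange(.06,.26,.02):
    q_=P[abs(P[:,2]-a)<.008]
    if len(q_):print(a.round(2),len(q_),(q_.min(0)*1e3).round(),(q_.max(0)*1e3).round())
  if k==0: r.sleep(.3); im=snap('wrist','w12')
```

```text
8 [ 0.4 -0.7 -1.4] 0.405
25 [ 0.3  0.5 -0.7] 0.404
45 [-0.6  0.  -0.1] 0.404
65 [ 0.9 -0.1 -0.9] 0.4
80 [-0.   0.3 -0.2] 0.402
35.75 [-0.1 -0.1 -2.1]
0.06 435 [-13. -17.  60.] [15. 14. 68.]
0.08 87 [-12.  -1.  72.] [16.  7. 88.]
0.1 59 [-10.   1.  93.] [ 14.   9. 107.]
0.12 46 [-11.   3. 112.] [ 12.  12. 128.]
0.14 42 [-10.   7. 132.] [ 10.  14. 148.]
0.16 64 [-13.   9. 152.] [ 12.  17. 168.]
0.18 113 [-26.  12. 172.] [ 23.  19. 188.]
0.2 37 [-28.  15. 192.] [ 25.  22. 208.]
0.22 32 [-28.  17. 213.] [ 25.  23. 228.]
0.24 17 [-24.  24. 232.] [ 16.  25. 240.]
0.06 402 [-12. -17.  60.] [15. 13. 68.]
0.08 46 [-1. -3. 72.] [16.  6. 88.]
0.1 31 [-7. -3. 92.] [ 15.   6. 108.]
0.12 20 [ 11.  -0. 112.] [ 13.   6. 128.]
0.14 20 [ 10.   1. 133.] [ 12.   7. 147.]
0.16 41 [ -5.  -1. 152.] [ 14.   7. 167.]
0.18 73 [-22.  -2. 172.] [ 25.  10. 188.]
0.2 23 [-24.  -2. 192.] [ 28.  10. 207.]
0.22 10 [ 27.   5. 213.] [ 28.  11. 228.]
0.24 5 [-25.  -1. 235.] [ 18.   4. 242.]
```

The turner hangs from the hook, lowest point at tool z≈0.242. Carry it to the rail.

Run:
```python
from h import *
p0=np.load('p0.npy');yaw=np.pi/2+A
r.move_linear(p0-.10*EX+.07*EZ,q(yaw),vel=.14);print(r.current_t())
r.sleep(1.5)
im=snap('wrist','w13');C=cloud(im);L=(C-im['tp'])@R.from_quat(im['tq']).as_matrix()
m=(L[...,2]>.035)&(L[...,2]<.26)&(abs(L[...,1])<.06)&(abs(L[...,0])<.06);P=L[m]
for a in (.04,.05,.06,.1,.14,.18,.2,.22,.24):
    k=P[abs(P[:,2]-a)<.006]
    if len(k):print(a,len(k),(k.min(0)*1e3).round(1),(k.max(0)*1e3).round(1))
print(r.current_opening(),r.current_t(),F())
```

```text
40.4583
0.04 89 [ -3.2 -18.3  35.4] [ 2.7 18.1 45.9]
0.05 143 [ -3.9 -19.   44. ] [ 2.7 18.1 56. ]
0.06 491 [-10.6 -17.6  54. ] [14.2 17.4 66. ]
0.1 18 [12.7 -1.8 94. ] [ 14.8   4.9 105.7]
0.14 26 [ -3.8  -0.3 134.9] [ 11.    6.6 146. ]
0.18 60 [ 14.9   0.7 174.5] [ 22.9   7.2 186. ]
0.2 17 [ 24.5   0.7 194.3] [ 26.7   7.4 205.2]
0.22 7 [ 25.3   1.8 215.6] [ 26.8   7.8 226. ]
0.40365505865854157 42.0083 [ 0.5 -0.3 -1.3]
```

Run:
```python
from h import *
p0=np.load('p0.npy');f0=F()
for dx,dz,v in[(-.05,.0395,.12),(-.016,.0395,.07),(0,.0255,.06),(0,.003,.06)]:
    r.move_linear(p0+dx*EX+dz*EZ,vel=v);f=(F()-f0).round(1);print(dx,dz,f)
    if abs(f).max()>5: print('STOP');raise SystemExit
z=.003
while z>-.004 and f[2]<2: z-=.001;r.move_linear(p0+z*EZ,vel=.03);f=(F()-f0).round(1)
print(z,f,r.current_t());r.sleep(1.0)
r.set_gripper(.62);print(F(),r.current_t())
r.move_linear(p0+.12*EZ,vel=.08)
r.move_linear(p0+.16*EZ-.12*EX,vel=.2);print(r.current_t())
w=snap('wrist','w14');s=snap('side','s14');t=snap('top','t14')
for n,i in(('w',w),('s',s)):
    C=cloud(i);d=C-RP;X,Y,Z=d@EX,d@EY,d[...,2]
    m=(abs(X)<.06)&(abs(Y)<.035)&(C[...,2]>.025)&(C[...,2]<.33)
    for a in(.05,.09,.13,.17,.2,.22,.24,.27,.3,.318):
        k=m&(abs(C[...,2]-a)<.006)
        if k.any():print(n,a,k.sum(),'X',(X[k].min()*1e3).round(),(X[k].max()*1e3).round(),'Y',(Y[k].min()*1e3).round(),(Y[k].max()*1e3).round())
```

```text
-0.05 0.0395 [-0.3 -0.5 -0.3]
-0.016 0.0395 [-0.7  0.5 -0.7]
0 0.0255 [-0.1  0.   1.2]
0 0.003 [-1.3  0.   1.5]
0.0 [-0.7  0.5  2.2] 45.0667
[0.5 0.2 0.3] 46.3833
48.8167
w 0.05 73 X -26.0 -11.0 Y -22.0 31.0
w 0.09 59 X -24.0 -10.0 Y -22.0 29.0
w 0.13 29 X -18.0 -13.0 Y -7.0 13.0
w 0.17 39 X -16.0 -11.0 Y -8.0 14.0
w 0.2 58 X -15.0 -7.0 Y -11.0 16.0
w 0.22 180 X -26.0 7.0 Y -10.0 13.0
w 0.24 40 X -26.0 9.0 Y -1.0 4.0
w 0.27 22 X -8.0 1.0 Y -0.0 3.0
w 0.3 67 X -20.0 16.0 Y -2.0 3.0
w 0.318 894 X -17.0 14.0 Y -35.0 35.0
s 0.05 86 X -32.0 -19.0 Y -22.0 34.0
s 0.09 78 X -29.0 -18.0 Y -22.0 32.0
s 0.13 46 X -24.0 -16.0 Y -7.0 15.0
s 0.17 51 X -20.0 -12.0 Y -10.0 17.0
s 0.2 58 X -19.0 -7.0 Y -10.0 19.0
s 0.22 64 X -27.0 6.0 Y -8.0 16.0
s 0.24 22 X -28.0 9.0 Y -1.0 5.0
s 0.27 14 X -11.0 -1.0 Y -1.0 5.0
s 0.3 24 X -21.0 14.0 Y -3.0 3.0
s 0.318 116 X -17.0 13.0 Y -34.0 33.0
```

The turner hangs on the rail and is still swaying. Watch it settle.

Run:
```python
from h import *
def xs():
    i=snap('side','s15');C=cloud(i);d=C-RP;X,Y=d@EX,d@EY
    k=(abs(X)<.08)&(abs(Y)<.035)&(abs(C[...,2]-.06)<.012);return round(r.current_t(),2),round(float(np.median(X[k])*1e3),1),round(float(np.median(Y[k])*1e3),1)
for b in range(3):
    for i in range(6): print(*xs(),end=' | ');r.sleep(.08)
    print(); 
    if b<2:r.sleep(3.0)
a,b=load('top0'),load('t14')
for n,u in(('lid',(291,188)),('salt',(325,184)),('mill',(347,160))):print(n,dep(a,*u).round(3),dep(b,*u).round(3))
```

```text
49.02 -26.9 8.8 | 49.15 -10.0 5.3 | 49.28 13.6 1.0 | 49.42 22.7 1.8 | 49.55 12.1 6.0 | 49.68 -9.6 7.9 | 
52.82 11.0 1.7 | 52.95 9.8 4.9 | 53.08 0.5 5.0 | 53.22 -9.6 6.6 | 53.35 -11.2 8.5 | 53.48 -4.6 5.9 | 
56.62 -0.7 6.6 | 56.75 -0.6 5.6 | 56.88 -0.5 5.4 | 57.02 -0.5 7.0 | 57.15 -0.5 6.1 | 57.28 -0.3 5.8 | 
lid [ 0.63  -0.069  0.08 ] [ 0.629 -0.069  0.082]
salt [ 0.637 -0.175  0.092] [ 0.638 -0.176  0.09 ]
mill [ 0.695 -0.238  0.154] [ 0.694 -0.237  0.16 ]
```

Settled, and the jar, shaker and mill are where they were.

```bash
python3 -c "
from cell import r
print(r.hand_in(), r.current_t())"
```

```text
the job is handed in; nothing more can be done
the job is handed in; nothing more can be done
```

The turner hangs still from its S-hook on the rail, the salt shaker, pepper mill and honey jar are where they stood, and the job was handed in at about 57 s of the 72 s allowed.

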